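# Stand the fallen shelf speaker up on its pad

### The job

One of the two slim column speakers has been tipped over and lies with the edge of its foot still on its cork pad. Tip it back up on that edge, without lifting it off the shelf, so that it stands upright by itself with its foot in the middle of its pad, and leave its standing mate alone.

Things in the scene. Friction and masses are not known exactly. Their poses are not given: they have to be found in the camera images.
- speaker: Lying speaker, 180 mm tall: smooth aluminium column 36 mm in diameter, three dark drivers in a row, on a square steel foot 70 x 70 x 10 mm; 0.5 to 0.8 kg, heaviest at the foot. Origin: centre of the foot's underside; z up the column to its top, x to the drivers. Lies drivers up, z nearly level (top droops 7 degrees) and roughly towards the robot, one side of the foot on the pad, origin 39 mm high.
- speaker_grip (a point): Point on the column's axis 150 mm from the foot's underside, 30 mm below the top end: a good place to pinch across the column, which turns between the fingers as it rises if pinched lightly (6 to 12 N). About 21 mm above the shelf while the speaker lies. Axes as the speaker's.
- pad: Cork pad of the lying speaker, 120 x 120 x 3 mm, fixed to the shelf. Origin: centre of its underside, at shelf height; x and y along its sides, z up. Tipped up about the resting side of its foot without sliding, the speaker comes to stand within about 12 mm of the pad's centre.
- mate: The other speaker, same make and size, standing upright on a cork pad of its own; on the left or on the right of the lying one. Origin: centre of the foot's underside, z up the column. To be left alone.
Not all that is in view belongs to the job. Leave any red or yellow look-alike of the speaker alone.

How it is judged:
By the outcome, as a careful person would: the job done as asked, in the order asked, and still so for the second after the job is handed in, with the robot touching nothing.
It also fails if it takes over 42 s, if anything falls off the work surface, if the arm or the gripper's body presses on something with over 40 N, if the wrist force passes 120 N, or if a joint passes its speed limit or range.

### The arm

A 6-joint arm with a two-finger parallel gripper is mounted at the origin on the work surface. World frame = base frame: x ahead of the robot, y to its left, z up, the work surface at z = 0. Lengths are in m, angles in rad, forces in N, time in s.
With the tool pointing down it reaches from about 0.25 to 0.775 m from the base axis. Payload 4 kg.
Tool frame: the origin (TCP) lies on the centre line of the jaws, within the pads' length; the fingertips stand 17 mm ahead of it and the grasp point (between the pads) lies 2 mm behind it; z points along the fingers, y is the line along which they close (so a half turn about z gives the same grasp; the last joint's range is limited). The gripper opens to 94 mm and grips with 3 to 60 N. Pads are 16 mm wide; open, the fingers measure 119 mm over their backs; the gripper's body (75 mm by 177 mm) begins 78 mm behind the grasp point.
Start: joints at [-1.364, 0.087, 1.371, -0, 1.684, -0.103], TCP at [0.168, -0.524, 0.223] pointing down, gripper open.
Joint ranges: [-3.1, 3.1], [-0.76, 2.03], [0.27, 2.55], [-1.08, 4.22], [0.17, 2.65], [-2.57, 2.57]. Speed limits (rad/s): [2.79, 2.79, 3.14, 3.14, 3.14, 3.14].

### API

Orientations are given as [roll, pitch, yaw] about the fixed x, y, z axes, in that order (R = Rz(yaw) Ry(pitch) Rx(roll)).
In Python, from bench import robot gives the robot as it stands.
- The arm moves only by the tool servo_tool, never from a script. Its argument "plan" is a list of rows, each a list of 7 numbers: the shift along the tool's x, y, z normalised to -1 to 1, where 1 is 0.1 m, then the turn, a rotation vector about the tool's x, y, z normalised to -1 to 1, where 1 is pi/2 rad, then the finger opening in mm, from 0 to 94. In form: [[x, y, z, ax, ay, az, gripper], ...]. A call has 1 to 12 rows; each row is the pose to reach, as a shift and turn from the pose commanded when the call began, along the tool's axes at that moment; what a row does not reach only later rows make up. A row lasts 1/12 s, in which the tool goes at most 41.7 mm and 7.16 degrees, less where a joint would pass 70% of its speed; a pose out of reach is approached as far as the arm can. A call with a number of a shift or a turn outside -1 to 1 is refused whole. A call with a gripper value outside its range is refused whole. The fingers move at their own pace and stop on an object; the grip force is fixed at half the most. Time passes only in rows, so rows that repeat a pose let the fingers close. It gives the time, the measured TCP pose, the force, the opening and the grip force at its end, in the units of the state.
- robot.get_obs(): the state, without advancing time (a new reading comes with each control period).
- robot.snapshot(name): name is "scene" or "side" or "wrist"; returns the picture (400x640x3 uint8, red, green, blue); there is no depth.
- robot.camera_params(name): a dict with "camera_matrix" (3x3 intrinsics, pixels), "rvec" (rotation vector, rad) and "tvec" (3), from world to camera coordinates, as OpenCV has them; the wrist camera has in their place "tool_from_camera" (4x4, takes a point from camera to tool coordinates, whose origin is the TCP and whose axes are the flange's). Camera axes: x right, y down, z forward; pixel columns grow to the right and rows downward; lengths in m; the calibration is good to about 2 mm. The wrist camera is an equidistant fisheye: a pixel r from the principal point sees the ray r / f radians off the axis. A picture is of the moment at which its call begins: read the wrist's pose just before it. camera_params takes no time and is no camera call.
- robot.close_job(): hands the job in; it is judged then, once.
Trained networks look in the newest picture that a camera, given by its name, has taken for a name from the list of things; names that differ only in an ending like _2 or _b are one class to them, and where a whole thing is asked for, a point or a joint stands for the part that bears it (a point fixed in the world has none). Each returns a list of dicts, best first, with "conf" (0 to 1); they miss things now and then, are a little off and sometimes report something else, mostly with a low value. They report only what shows in the picture. A call takes as long as a camera call. They do not tell look-alikes from the thing itself.
- robot.find_in(thing, camera): "extent" ([centre column, centre row, width, height] in pixels, round what is visible of it).
The state is a dict: "time": time; "joint_positions": joint angles; "qvel": joint speeds; "joint_torque": joint torques, N m; "tool_pos": TCP position; "ee_rot": TCP orientation; "wrist_force": force on the tool from outside, world axes, zero at the start; "wrist_torque": the same for the moment, N m; "width": finger opening in m; "finger_force": force on a finger pad.
Only numpy, scipy, OpenCV 4.12 (cv2) and the standard library are available. Lean on these libraries where they do the work, as an engineer would, in place of code of your own. Each camera call takes 0.05 s, during which the arm holds its last target. There are 200 camera calls.

## Working session

There is one attempt and no reset: what is moved stays moved. The work goes in short steps, Python scripts to look and compute and a tool call to move; the robot and the scene stay as the last step left them, time stands still between calls to the robot, and variables do not carry over. Pictures are saved under pics/ and viewed, at most 10 in all, crops included, and the job is handed in when it is done.

Besides the shell and the picture viewer there is one more tool, called after "Call:" as name(argument=value, ...), one argument or row to a line, values as JSON. servo_tool: Moves the arm, as the interface text tells. Scaled input: -1 to 1 covers 0.1 m each way for a shift and pi/2 rad each way for a turn. Its arguments: {"type":"object","properties":{"plan":{"type":"array","items":{"type":"array","items":{"type":"number"}}}},"required":["plan"]}

```bash
mkdir -p pics; ls; python3 - <<'E'
from bench import robot
import cv2, numpy as np
for c in ["scene","side"]:
    im=robot.snapshot(c); cv2.imwrite(f"pics/{c}0.png",im[:,:,::-1])
    for t in ["speaker","pad","mate"]:
        for d in robot.find_in(t,c)[:4]: print(c,t,np.round(d["extent"]),round(d["conf"],2))
    p=robot.camera_params(c);print(p)
o=robot.get_obs();print(o["tool_pos"],o["ee_rot"],o["time"])
a=cv2.imread("pics/scene0.png");b=cv2.imread("pics/side0.png")
E
```

```text
pics
scene speaker [389. 153.  53.  36.] 0.74
scene speaker [227. 201.  68.  33.] 0.7
scene speaker [277. 255.  68.  51.] 0.69
scene speaker [231. 341.  72.  93.] 0.56
scene pad [313. 280.  71.  57.] 0.9
scene mate [427. 183.  35.  68.] 0.85
{'camera_matrix': array([[487.72481985,   0.        , 324.24195002],
       [  0.        , 487.72481985, 202.01345031],
       [  0.        ,   0.        ,   1.        ]]), 'rvec': array([ 2.07756494,  1.04429406, -0.50275033]), 'tvec': array([-0.23988647, -0.23869528,  1.65355998])}
side speaker [208. 301. 106.  96.] 0.92
side speaker [243. 132.  30.  51.] 0.92
side speaker [354. 269.  98.  81.] 0.7
side speaker [496. 352. 127.  96.] 0.58
side pad [408. 259.  86.  66.] 0.85
side mate [337. 111.  38.  75.] 0.73
{'camera_matrix': array([[388.1597996 ,   0.        , 320.87987386],
       [  0.        , 388.1597996 , 198.9845101 ],
       [  0.        ,   0.        ,   1.        ]]), 'rvec': array([ 2.35720382, -0.30275426,  0.13709965]), 'tvec': array([-0.52144679,  0.07763497,  0.79687767])}
[ 0.16766134 -0.52376042  0.22231138] [-3.14131956e+00 -3.28576391e-05  3.09827680e-01] 0.4
```

View pics/scene0.png

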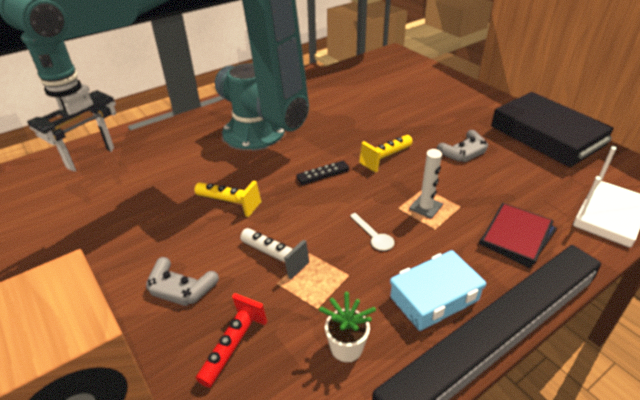

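View pics/side0.png

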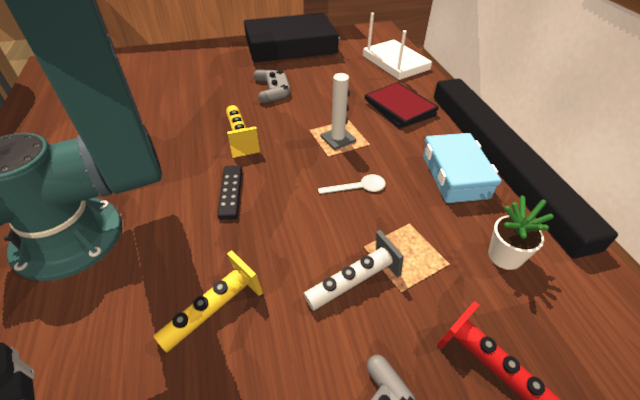

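The lying aluminium speaker is at scene (275,250) / side (352,272). The look-alikes are yellow at scene (228,195) and (387,152), and red at (232,340). The mate stands at (430,185), with the pad at (313,280). I'll check the choice in one close crop.

```bash
python3 - <<'E'
import cv2,numpy as np
a=cv2.imread("pics/scene0.png")[215:315,230:360];b=cv2.imread("pics/side0.png")[220:320,300:460]
a=cv2.resize(a,None,fx=5,fy=5,interpolation=cv2.INTER_CUBIC)[:, :]
b=cv2.resize(b,None,fx=5,fy=5,interpolation=cv2.INTER_CUBIC)
def grid(im,x0,y0):
    for x in range(0,im.shape[1],50): cv2.line(im,(x,0),(x,6),(0,255,0),1); cv2.putText(im,str(x0+x//5),(x,16),0,.33,(0,255,0),1)
    for y in range(0,im.shape[0],50): cv2.line(im,(0,y),(6,y),(0,255,0),1); cv2.putText(im,str(y0+y//5),(8,y+4),0,.33,(0,255,0),1)
grid(a,230,215);grid(b,300,220)
cv2.imwrite("pics/ca.png",a);cv2.imwrite("pics/cb.png",b)
E
```

```text
(no output)
```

View pics/ca.png

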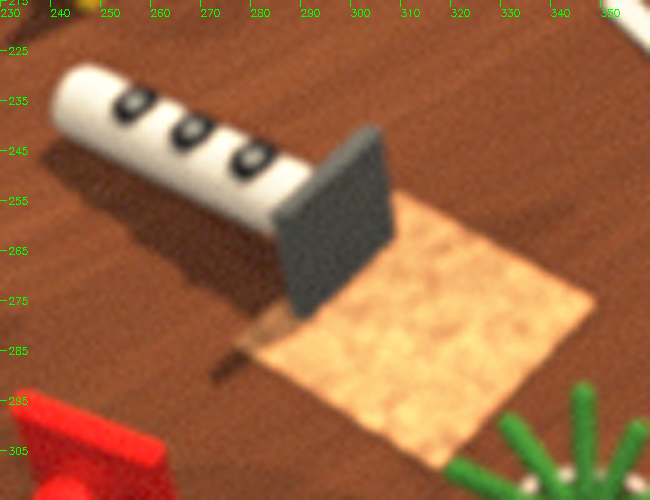

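View pics/cb.png

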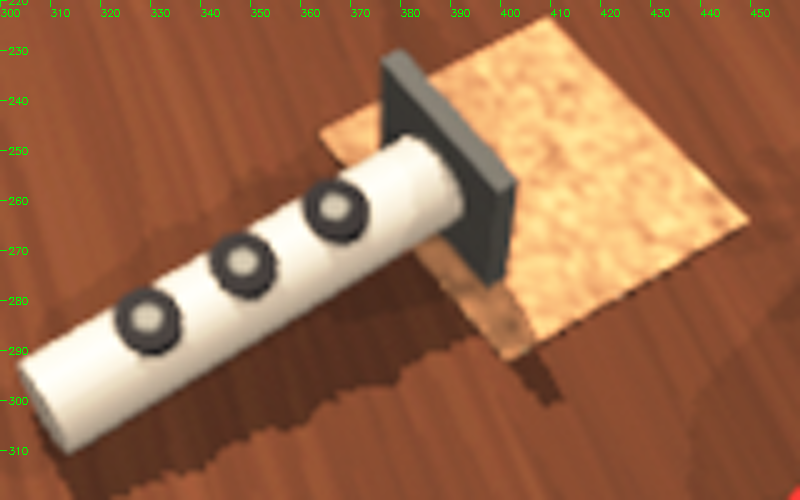

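The crop confirms it: white column with three drivers up, foot edge on the near side of the pad. Next, fitting the poses.

```bash
cat > h.py <<'E'
from bench import robot
import cv2,numpy as np
from scipy.optimize import least_squares
from scipy.spatial.transform import Rotation as R
P={c:robot.camera_params(c) for c in("scene","side")}
def proj(c,X): 
    p=P[c]; return cv2.projectPoints(np.array(X,float).reshape(-1,3),p["rvec"],p["tvec"],p["camera_matrix"],None)[0][:,0]
def tri(a,b):
    M=[P[c]["camera_matrix"]@np.c_[cv2.Rodrigues(P[c]["rvec"])[0],P[c]["tvec"]] for c in("scene","side")]
    X=cv2.triangulatePoints(M[0],M[1],np.array(a,float).T,np.array(b,float).T); return (X[:3]/X[3]).T
def ray(c,uv,z):
    p=P[c];Rm=cv2.Rodrigues(p["rvec"])[0]; o=-Rm.T@p["tvec"]; d=Rm.T@np.linalg.inv(p["camera_matrix"])@[*uv,1]
    return o+d*(z-o[2])/d[2]
E
python3 - <<'E'
from h import *
np.set_printoptions(precision=4,suppress=True)
print("drv",tri([(254.5,236),(267,242),(279.5,247.5)],[(329,283.5),(348,272.5),(366.5,261.5)]))
print("padS",np.array([ray("scene",u,.003) for u in[(348,275),(317,308),(277,285)]]))
print("padD",np.array([ray("side",u,.003) for u in[(364,246),(408,223),(449,264),(402,291.5)]]))
f=tri([(284,258),(303,240)],[(379.5,230),(402,256)][::-1]);print("foot top corners",f)
f=tri([(284,258),(303,240)],[(379.5,230),(402,256)]);print("foot alt",f)
print("mate",ray("scene",(427,209),.005))
print("end disc",ray("side",(309,302),.017))
E
```

```text
drv [[ 0.4832 -0.2687  0.0421]
 [ 0.5217 -0.2559  0.0439]
 [ 0.5601 -0.2441  0.0484]]
padS [[ 0.696  -0.1428  0.003 ]
 [ 0.7303 -0.2576  0.003 ]
 [ 0.6207 -0.2938  0.003 ]]
padD [[ 0.5828 -0.1765  0.003 ]
 [ 0.6943 -0.142   0.003 ]
 [ 0.729  -0.2593  0.003 ]
 [ 0.616  -0.2926  0.003 ]]
foot top corners [[ 0.6163 -0.2651  0.0734]
 [ 0.5978 -0.2008  0.0768]]
foot alt [[ 0.5999 -0.2405  0.0707]
 [ 0.618  -0.2317  0.0871]]
mate [0.6413 0.1749 0.005 ]
end disc [ 0.4439 -0.2781  0.017 ]
```

Measured: pad centre is about (0.656,-0.218), yaw 17°. The speaker's axis is on the same yaw, with its origin at (0.611,-0.231,0.040) and the grip point near (0.470,-0.273,0.021). Tipped about its edge, it would stand about 7 mm short of the pad centre. The tool yaw (17.75°) already fits, so I'll move above the grip.

Call:
servo_tool(
  plan=[
    [0.33,-0.13,0,0,0,0,70],
    [0.67,-0.27,0,0,0,0,70],
    [1,-0.4,0,0,0,0,70],
    [1,-0.4,0,0,0,0,70],
  ],
)

```text
time: 0.73
tool_pos: [0.2547, -0.4519, 0.223]
ee_rot: [-3.141, -0.003, 0.316]
wrist_force: [-0.2, -0.1, -0.4]
width: 0.0716
finger_force: 0.0
```

Call:
servo_tool(
  plan=[
    [0.33,-0.13,0,0,0,0,70],
    [0.67,-0.27,0,0,0,0,70],
    [1,-0.4,0,0,0,0,70],
    [1,-0.4,0,0,0,0,70],
  ],
)

```text
time: 1.07
tool_pos: [0.3374, -0.3834, 0.2228]
ee_rot: [-3.141, -0.003, 0.316]
wrist_force: [0.1, 0.3, -0.7]
width: 0.0697
finger_force: 0.0
```

Call:
servo_tool(
  plan=[
    [0.33,-0.13,0.1,0,0,0,70],
    [0.67,-0.27,0.2,0,0,0,70],
    [1,-0.4,0.4,0,0,0,70],
    [1,-0.4,0.4,0,0,0,70],
  ],
)

```text
time: 1.4
tool_pos: [0.4187, -0.3138, 0.1785]
ee_rot: [-3.135, 0.001, 0.316]
wrist_force: [-0.6, 0.3, 0.3]
width: 0.07
finger_force: 0.0
```

Call:
servo_tool(
  plan=[
    [0.33,-0.13,0.2,0,0,0,70],
    [0.64,-0.27,0.5,0,0,0,70],
    [0.64,-0.27,0.8,0,0,0,70],
    [0.64,-0.27,0.8,0,0,0,70],
    [0.64,-0.27,0.8,0,0,0,70],
  ],
)

```text
time: 1.82
tool_pos: [0.4678, -0.2729, 0.1008]
ee_rot: [-3.138, 0.004, 0.31]
wrist_force: [0.5, -0.8, 1.2]
width: 0.0701
finger_force: 0.0
```

```bash
python3 - <<'E'
from h import *
o=robot.get_obs();print(o["time"],o["tool_pos"],o["ee_rot"],o["width"],o["joint_positions"],o["wrist_force"])
for c in("wrist","side"):
    cv2.imwrite(f"pics/{c}1.png",robot.snapshot(c)[:,:,::-1])
print(robot.camera_params("wrist"))
E
```

```text
1.8167 [ 0.46777086 -0.27285809  0.10075021] [-3.13808956  0.00388768  0.30980835] 0.07014180871221369 [-6.32099075e-01  1.28215001e-01  1.57028683e+00 -1.09138481e-03
  1.44821070e+00  6.29031943e-01] [ 0.50310429 -0.77053462  1.19732192]
{'camera_matrix': array([[309.70691629,   0.        , 318.59777203],
       [  0.        , 309.70691629, 200.97016943],
       [  0.        ,   0.        ,   1.        ]]), 'tool_from_camera': array([[-5.57139482e-04, -9.67565631e-01, -2.52619158e-01,
         7.30243398e-02],
       [ 9.99999820e-01, -5.95703154e-04,  7.61720377e-05,
        -9.07967260e-06],
       [-2.24187475e-04, -2.52619070e-01,  9.67565788e-01,
        -1.62749907e-01],
       [ 0.00000000e+00,  0.00000000e+00,  0.00000000e+00,
         1.00000000e+00]])}
```

View pics/wrist1.png

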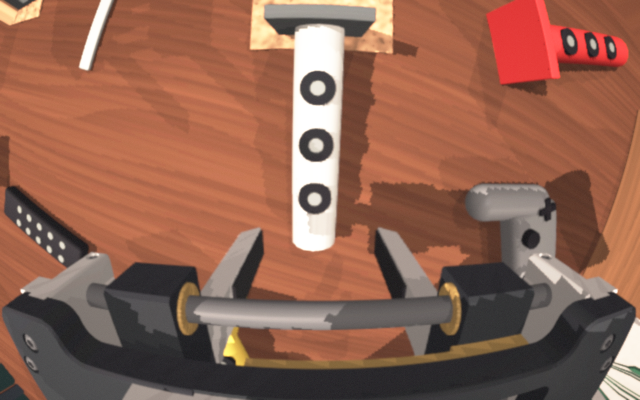

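The wrist view shows the column at cols 296–340, top end at row 248 and drivers at (318,88), (316,145), (314,199). It sits slightly left of the jaw centre, rotated about 2°. I'll compute the correction.

```bash
cat >> h.py <<'E'
def wray(uv,z,o):
    p=robot.camera_params("wrist");K=p["camera_matrix"];T=p["tool_from_camera"]
    d=np.array([(uv[0]-K[0,2])/K[0,0],(uv[1]-K[1,2])/K[1,1]]);t=np.hypot(*d)
    c=np.r_[d/t*np.sin(t),np.cos(t)]
    Rt=R.from_euler("xyz",o["ee_rot"]).as_matrix();org=Rt@T[:3,3]+o["tool_pos"];v=Rt@T[:3,:3]@c
    return org+v*(z-org[2])/v[2]
E
python3 - <<'E'
from h import *
np.set_printoptions(precision=4,suppress=True)
o=robot.get_obs();Rt=R.from_euler("xyz",o["ee_rot"]).as_matrix()
for u,z in [((317.5,88),.052),((316,145),.047),((314.3,199),.042),((314,249),.006),((314,228),.035),((265,49),.003),((393,52),.003)]:
    w=wray(u,z,o);print(w,Rt.T@(w-o["tool_pos"]))
E
```

```text
[ 0.5616 -0.2448  0.052 ] [ 0.0967 -0.0007  0.0526]
[ 0.5231 -0.256   0.047 ] [ 0.0565 -0.0018  0.0575]
[ 0.4838 -0.267   0.042 ] [ 0.0157 -0.0032  0.0625]
[ 0.4298 -0.2832  0.006 ] [-0.0406 -0.0042  0.0984]
[ 0.4593 -0.2744  0.035 ] [-0.0098 -0.0037  0.0695]
[ 0.5872 -0.1898  0.003 ] [ 0.1377 -0.0455  0.1015]
[ 0.619  -0.2946  0.003 ] [0.1362 0.064  0.1018]
```

Call:
servo_tool(
  plan=[
    [0.03,-0.033,0.2,0,0,0.02,60],
    [0.03,-0.033,0.45,0,0,0.02,60],
    [0.03,-0.033,0.65,0,0,0.02,60],
    [0.03,-0.033,0.79,0,0,0.02,60],
    [0.03,-0.033,0.79,0,0,0.02,60],
    [0.03,-0.033,0.79,0,0,0.02,50],
    [0.03,-0.033,0.79,0,0,0.02,42],
    [0.03,-0.033,0.79,0,0,0.02,38],
    [0.03,-0.033,0.79,0,0,0.02,36],
    [0.03,-0.033,0.79,0,0,0.02,36],
  ],
)

```text
time: 2.75
tool_pos: [0.4719, -0.2686, 0.0248]
ee_rot: [3.141, -0.001, 0.278]
wrist_force: [-0.7, 1.8, 1.0]
width: 0.0363
finger_force: 1.1
```

Call:
servo_tool(
  plan=[
    [0,0,0,0,0,0,35.5],
    [0,0,0,0,0,0,35.5],
    [0,0,0,0,0,0,35.5],
  ],
)

```text
time: 3.0
tool_pos: [0.4718, -0.2685, 0.0245]
ee_rot: [3.142, -0.001, 0.279]
wrist_force: [-1.9, 2.9, 6.4]
width: 0.0355
finger_force: 9.1
```

The grip is a light 9 N. I'll raise it to level about the foot edge, then slide it 6 mm forward along the pad towards the centre.

Call:
servo_tool(
  plan=[
    [0.01,0,-0.05,0,0,0,35.5],
    [0.02,0,-0.1,0,0,0,35.5],
    [0.03,0,-0.14,0,0,0,35.5],
    [0.03,0,-0.17,0,0,0,35.5],
    [0.03,0,-0.18,0,0,0,35.5],
    [0.05,0,-0.18,0,0,0,35.5],
    [0.07,0,-0.18,0,0,0,35.5],
    [0.09,0,-0.18,0,0,0,35.5],
    [0.09,0,-0.18,0,0,0,35.5],
  ],
)

```text
time: 3.75
tool_pos: [0.4796, -0.2665, 0.0412]
ee_rot: [-3.141, 0.001, 0.278]
wrist_force: [-3.0, -0.7, 0.1]
width: 0.0357
finger_force: 9.2
```

```bash
python3 - <<'E'
from h import *
o=robot.get_obs();print(o["time"],o["tool_pos"],o["ee_rot"],o["width"],o["finger_force"],o["wrist_force"])
s=robot.snapshot("side");c=robot.snapshot("scene")
a=cv2.resize(c[215:315,230:360],None,fx=3,fy=3,interpolation=2);b=cv2.resize(s[220:320,300:430],None,fx=3,fy=3,interpolation=2)
cv2.imwrite("pics/lev.png",np.hstack([a,b])[:,:,::-1])
E
```

```text
3.75 [ 0.47964556 -0.26650063  0.04115531] [-3.14143765e+00  1.37472369e-03  2.78237115e-01] 0.035677607859994596 9.200419932603836 [-2.9538638  -0.70074232  0.07500784]
```

View pics/lev.png

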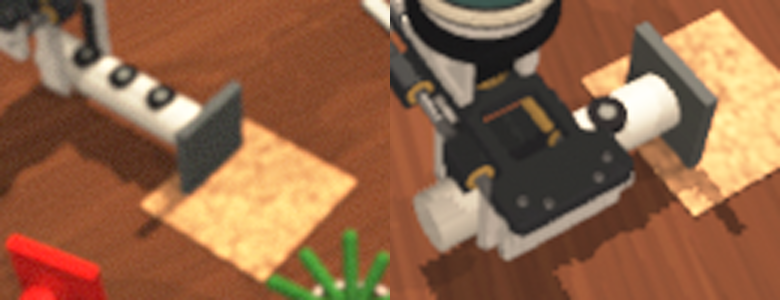

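The column is level, with the foot edge on the pad: scene underside bottom corners at (291,279) and (310,263).

```bash
python3 - <<'E'
from h import *
a=ray("scene",(291,279),.003);b=ray("scene",(310,263.3),.003);m=(a+b)/2
print(a,b,np.linalg.norm(a-b),"stand at",m[:2]+.035*np.array([.961,.276]))
# side underside right lower corner, pic (693,167)->
print(ray("side",(300+(697-390)/3,220+168/3),.003))
E
```

```text
[ 0.62504635 -0.25766585  0.003     ] [ 0.61113922 -0.19331779  0.003     ] 0.06583373418620249 stand at [ 0.65172779 -0.21583182]
[ 0.6298555  -0.26184134  0.003     ]
```

Call:
servo_tool(
  plan=[
    [0.026,0,-0.097,0,0,0,35.5],
    [0.059,0,-0.193,0,0,0,35.5],
    [0.097,0,-0.286,0,0,0,35.5],
    [0.142,0,-0.376,0,0,0,35.5],
    [0.192,0,-0.463,0,0,0,35.5],
    [0.248,0,-0.547,0,0,0,35.5],
    [0.31,0,-0.627,0,0,0,35.5],
    [0.376,0,-0.703,0,0,0,35.5],
    [0.447,0,-0.774,0,0,0,35.5],
    [0.523,0,-0.841,0,0,0,35.5],
    [0.603,0,-0.902,0,0,0,35.5],
    [0.687,0,-0.958,0,0,0,35.5],
  ],
)

```text
time: 4.85
tool_pos: [0.5468, -0.2471, 0.1378]
ee_rot: [-3.141, 0.0, 0.278]
wrist_force: [-0.9, 0.7, -1.3]
width: 0.0358
finger_force: 10.7
```

```bash
python3 - <<'E'
from h import *
o=robot.get_obs();print(o["time"],o["tool_pos"],o["ee_rot"],o["width"],o["finger_force"],o["wrist_force"])
s=robot.snapshot("side");c=robot.snapshot("scene")
a=cv2.resize(c[175:305,230:360],None,fx=3,fy=3,interpolation=2);b=cv2.resize(s[170:300,320:450],None,fx=3,fy=3,interpolation=2)
cv2.imwrite("pics/mid.png",np.hstack([a,b])[:,:,::-1])
E
```

```text
4.85 [ 0.54676296 -0.24711853  0.13780225] [-3.14132730e+00  3.08580884e-04  2.78451577e-01] 0.03582362793837112 10.705889761447906 [-0.9135794   0.65142347 -1.34002039]
```

View pics/mid.png

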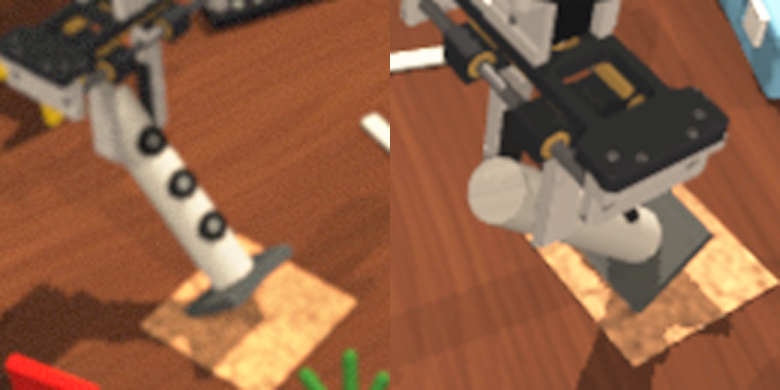

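Call:
servo_tool(
  plan=[
    [0.087,0,-0.051,0,0,0,35.5],
    [0.178,0,-0.095,0,0,0,35.5],
    [0.271,0,-0.133,0,0,0,35.5],
    [0.366,0,-0.166,0,0,0,35.5],
    [0.464,0,-0.192,0,0,0,35.5],
    [0.562,0,-0.212,0,0,0,35.5],
    [0.662,0,-0.225,0,0,0,35.5],
    [0.763,0,-0.232,0,0,0,35.5],
    [0.863,0,-0.231,0,0,0,35.5],
    [0.964,0,-0.225,0,0,0,35.5],
    [0.964,0,-0.225,0,0,0,35.5],
  ],
)

```text
time: 5.87
tool_pos: [0.6411, -0.2201, 0.1602]
ee_rot: [3.141, -0.002, 0.28]
wrist_force: [-0.1, 2.4, 2.1]
width: 0.0358
finger_force: 12.3
```

Call:
servo_tool(
  plan=[
    [0.045,0,0.005,0,0,0,35.5],
    [0.093,0,0.013,0,0,0,35.5],
    [0.13,0,0.02,0,0,0,35.5],
    [0.17,0,0.028,0,0,0,35.5],
    [0.19,0,0.03,0,0,0,35.5],
    [0.19,0,0.03,0,0,0,35.5],
  ],
)

```text
time: 6.37
tool_pos: [0.6578, -0.2155, 0.1574]
ee_rot: [3.141, -0.001, 0.279]
wrist_force: [-0.3, 2.0, 4.3]
width: 0.0359
finger_force: 12.8
```

```bash
python3 - <<'E'
from h import *
o=robot.get_obs();print(o["time"],o["tool_pos"],o["ee_rot"],o["width"],o["finger_force"],o["wrist_force"])
s=robot.snapshot("side");c=robot.snapshot("scene")
a=cv2.resize(c[175:305,250:380],None,fx=3,fy=3,interpolation=2);b=cv2.resize(s[160:290,330:460],None,fx=3,fy=3,interpolation=2)
cv2.imwrite("pics/up.png",np.hstack([a,b])[:,:,::-1])
E
```

```text
6.3667 [ 0.65775702 -0.21553613  0.15737772] [ 3.14101161e+00 -1.39441973e-03  2.78667587e-01] 0.035858470390178115 12.839051932096481 [-0.31584522  2.00673459  4.34005612]
```

View pics/up.png

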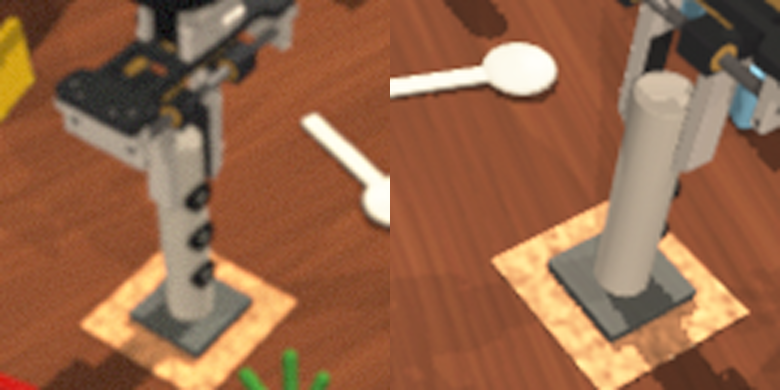

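Upright and well centred on the pad. Releasing gently and retreating straight up.

Call:
servo_tool(
  plan=[
    [0,0,0,0,0,0,36],
    [0,0,0,0,0,0,36.5],
    [0,0,0,0,0,0,38],
    [0,0,0,0,0,0,42],
    [0,0,0,0,0,0,50],
    [0,0,0,0,0,0,60],
    [0,0,0,0,0,0,66],
    [0,0,0,0,0,0,66],
  ],
)

```text
time: 7.13
tool_pos: [0.6569, -0.2161, 0.1565]
ee_rot: [3.141, 0.001, 0.278]
wrist_force: [-0.7, 0.2, 0.2]
width: 0.0643
finger_force: 0.0
```

Call:
servo_tool(
  plan=[
    [0,0,-0.1,0,0,0,66],
    [0,0,-0.25,0,0,0,66],
    [0,0,-0.45,0,0,0,66],
    [0,0,-0.65,0,0,0,66],
    [0,0,-0.85,0,0,0,66],
    [0,0,-0.95,0,0,0,66],
    [0,0,-0.95,0,0,0,66],
  ],
)

```text
time: 7.72
tool_pos: [0.6582, -0.2162, 0.2565]
ee_rot: [3.137, -0.006, 0.278]
wrist_force: [-0.6, 0.2, 1.0]
width: 0.0661
finger_force: 0.0
```

Call:
servo_tool(
  plan=[
    [-0.3,0,0,0,0,0,66],
    [-0.6,0,0,0,0,0,66],
    [-0.9,0,0,0,0,0,66],
    [-0.9,0,0,0,0,0,66],
    [-0.9,0,0,0,0,0,66],
  ],
)

```text
time: 8.13
tool_pos: [0.5693, -0.2407, 0.251]
ee_rot: [-3.141, 0.001, 0.277]
wrist_force: [-0.5, 0.1, 0.3]
width: 0.0661
finger_force: 0.0
```

```bash
python3 - <<'E'
from h import *
o=robot.get_obs();print(o["time"],o["tool_pos"],o["width"],o["finger_force"],o["wrist_force"])
s=robot.snapshot("side");c=robot.snapshot("scene")
a=cv2.resize(c[195:325,250:380],None,fx=3,fy=3,interpolation=2);b=cv2.resize(s[170:300,330:460],None,fx=3,fy=3,interpolation=2)
cv2.imwrite("pics/end.png",np.hstack([a,b])[:,:,::-1])
E
```

```text
8.1333 [ 0.56926584 -0.24067307  0.25096143] 0.06609179872121655 0.0 [-0.49292256  0.05920514  0.2729937 ]
```

View pics/end.png

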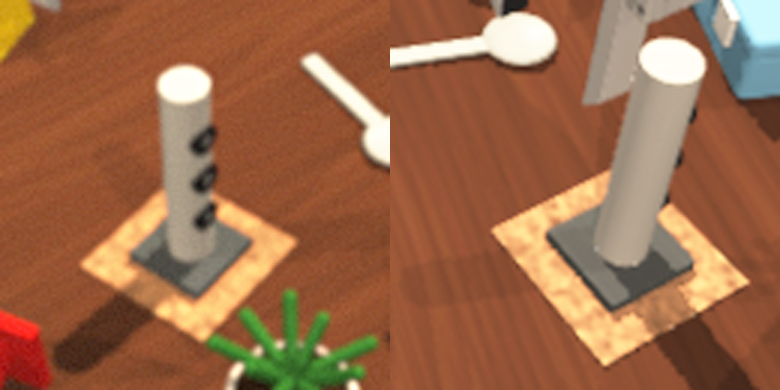

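The speaker stands free and upright. A quick numeric check of the centring, using the foot's top corners.

```bash
python3 - <<'E'
from h import *
S=lambda u:ray("scene",(250+u[0]/3,195+u[1]/3),.013); D=lambda u:ray("side",(330+(u[0]-390)/3,170+u[1]/3),.013)
print((S((131,256))+S((252,240)))/2,(D((547,237))+D((694,264)))/2)
S=lambda u:ray("scene",(250+u[0]/3,195+u[1]/3),.003); D=lambda u:ray("side",(330+(u[0]-390)/3,170+u[1]/3),.003)
print("pad",(S((80,264))+S((298,241)))/2,(D((490,230))+D((750,281)))/2)
E
```

```text
[ 0.66141327 -0.21687125  0.013     ] [ 0.6544131  -0.22158055  0.013     ]
pad [ 0.65691834 -0.21604067  0.003     ] [ 0.65614588 -0.21842205  0.003     ]
```

Within about 4 mm of the pad's centre, so I'm handing it in.

```bash
python3 -c "
from bench import robot
print(robot.close_job())"
```

```text
the job is handed in; nothing more can be done
None
```

The speaker has been tipped back up on its foot edge and stands upright by itself, within about 4 mm of the middle of its pad; I left its mate alone and handed the job in after about 8 s on the robot's clock.

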